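# Cap the culture pots, fit the hold-down plate and start the shaker

## Task

Get the bench shaker ready and start it: put a steel cap, open side down, on every glass pot where it stands on the shaker and push each one down until it is fully home on the glass, then lay the white hold-down plate, handle up, between the four corner guides over the capped pots and press it down level as far as it goes. Last, press the start button fully in. There are more caps than pots; do not knock over the beaker, bottle or jar.

Things in the scene. Friction and masses are not known exactly. Their poses are not given: they have to be found in the camera images.
- shaker: Low white bench shaker, fixed: housing 190 mm (x) by 270 (y -170 to +100), 35 mm high; square dark platform with its top 45 mm above the bench. Origin: under the platform's middle at bench height, z up. A rubber tray on it, 10 mm high, has four 51 mm square pockets for pots at (+-38, +-38) mm; some are empty. Start-button panel on the -y side.
- pads_top (a point): Middle of the four corner pads, at the height of their tops. Pads: 11 mm square rubber at (+-71.5, +-71.5) mm in the shaker's axes, on 13 mm square sleeves (tops 100 mm above the bench). Pad tops stand 121 mm above the bench; linked, they go straight down together 8 mm (to 113) under more than 9 N and stay.
- guides (a point): Middle of the four L-shaped aluminium corner guides, at the height of their tops (129 mm above the bench). Their inner faces are 84 mm from this point in the shaker's x and y, each arm 24 mm long, 5 mm thick; they take the hold-down plate with 4 mm play all round.
- plate_home (a point): Point above the middle of the platform, 113 mm above the bench: where the origin of the hold-down plate lies when the plate is fully home (8 mm higher when merely laid on the pads). Axes as the shaker's.
- start (a joint): Travel of the start button in m, 0 released, 0.006 fully in; springs back; about 5 N to push it in.
- start_top (a point): Centre of the top of the start button: a round 26 mm white button in a 42 mm black collar on the control panel, at (20, -132) mm in the shaker's axes; its top 58 mm above the bench, 10 mm above the collar; pressed straight down 6 mm.
- plate: Loose hold-down plate: white plastic, 160 by 160 mm, 6 mm thick, 250 g, with a black bar handle standing on its middle: 70 mm along the plate's x, 16 mm wide along y, top 36 mm above the underside. Origin: centre of the underside, z up. Fits between the guides in any quarter turn.
- stopper: Bystander: black rubber stopper, 32 mm across, 26 mm high, standing among the caps; not to be mistaken for a cap. Origin at its underside.
- beaker: Bystander: glass beaker 70 mm across, 85 mm high. Origin: centre of its underside, z up.
- bottle: Bystander: white plastic bottle 60 mm across, 130 mm high. Origin: centre of its underside, z up.
- jar: Bystander: glass jar with a black lid, 60 mm across, 70 mm high. Origin: centre of its underside, z up.
- pot1: Amber glass pot, 350 g, in a pocket of the shaker (may be absent): body 49 mm across, neck 26 mm across, rim 56 mm above its origin (centre of underside, z up). A white 23 mm plug in the mouth stands 8 mm proud; over 8 N moves it down, and it stays. A cap just put on rests on the plug with its origin 46 mm above the pot's; fully home, on the glass rim, 38 mm.
- pot2: Amber glass pot, 350 g, in a pocket of the shaker (may be absent): body 49 mm across, neck 26 mm across, rim 56 mm above its origin (centre of underside, z up). A white 23 mm plug in the mouth stands 8 mm proud; over 8 N moves it down, and it stays. A cap just put on rests on the plug with its origin 46 mm above the pot's; fully home, on the glass rim, 38 mm.
- pot3: Amber glass pot, 350 g, in a pocket of the shaker (may be absent): body 49 mm across, neck 26 mm across, rim 56 mm above its origin (centre of underside, z up). A white 23 mm plug in the mouth stands 8 mm proud; over 8 N moves it down, and it stays. A cap just put on rests on the plug with its origin 46 mm above the pot's; fully home, on the glass rim, 38 mm.
- pot4: Amber glass pot, 350 g, in a pocket of the shaker (may be absent): body 49 mm across, neck 26 mm across, rim 56 mm above its origin (centre of underside, z up). A white 23 mm plug in the mouth stands 8 mm proud; over 8 N moves it down, and it stays. A cap just put on rests on the plug with its origin 46 mm above the pot's; fully home, on the glass rim, 38 mm.
- cap1: Loose steel cap, 40 mm across, 22 mm high, 60 g: closed flat top 4 mm thick, open below (inside 33 mm across, 18 mm deep, so 3.5 mm play round a pot's neck). Starts standing on the bench, open side down. Origin: centre of the open rim; z points to the closed top. Any cap fits any pot; there are always five.
- cap2: Loose steel cap, 40 mm across, 22 mm high, 60 g: closed flat top 4 mm thick, open below (inside 33 mm across, 18 mm deep, so 3.5 mm play round a pot's neck). Starts standing on the bench, open side down. Origin: centre of the open rim; z points to the closed top. Any cap fits any pot; there are always five.
- cap3: Loose steel cap, 40 mm across, 22 mm high, 60 g: closed flat top 4 mm thick, open below (inside 33 mm across, 18 mm deep, so 3.5 mm play round a pot's neck). Starts standing on the bench, open side down. Origin: centre of the open rim; z points to the closed top. Any cap fits any pot; there are always five.
- cap4: Loose steel cap, 40 mm across, 22 mm high, 60 g: closed flat top 4 mm thick, open below (inside 33 mm across, 18 mm deep, so 3.5 mm play round a pot's neck). Starts standing on the bench, open side down. Origin: centre of the open rim; z points to the closed top. Any cap fits any pot; there are always five.
- cap5: Loose steel cap, 40 mm across, 22 mm high, 60 g: closed flat top 4 mm thick, open below (inside 33 mm across, 18 mm deep, so 3.5 mm play round a pot's neck). Starts standing on the bench, open side down. Origin: centre of the open rim; z points to the closed top. Any cap fits any pot; there are always five.
There are look-alikes about, which are no part of the job. What is shaped like the cap4 but red or turquoise is not meant.

How it is judged:
By the outcome, as a careful person would: the job done as asked, in the order asked, and still so for the second after the job is handed in, with the robot touching nothing.
Of pot1, pot2, pot3, pot4 only 3 to 4 are there at a start; the rules pass over those that are not, and their reading is None.
At some moment in a run one of cap1, cap2, cap3, cap4, cap5, plate may be knocked a few centimetres aside while the robot is not near it.
It also fails if it takes over 210 s, if anything falls off the work surface, if the arm or the gripper's body presses on something with over 40 N, if the wrist force passes 120 N, or if a joint passes its speed limit or range.

## Robot

A 7-joint arm with a two-finger parallel gripper is mounted at the origin on the work surface. World frame = base frame: x ahead of the robot, y to its left, z up, the work surface at z = 0. Lengths are in mm, angles in rad, forces in N, time in s.
With the tool pointing down it reaches from about 425 to 1025 mm from the base axis. Payload 3.6 kg.
Tool frame: the origin (TCP) lies at the very end of the fingers, on their centre line; the grasp point (between the pads) lies 19 mm behind it; z points along the fingers, y is the line along which they close (so a half turn about z gives the same grasp; the last joint's range is limited). The gripper opens to 85 mm and grips with 20 to 120 N. Pads are 22 mm wide; open, the fingers measure 114 mm over their backs; the gripper's body (76 mm by 85 mm) begins 54 mm behind the grasp point. The pads swing forward as they close: fully open they stand 13 mm farther back than shut.
Start: joints at [-1.28, 0.591, 0.048, 1.609, -0.033, 0.943, -0.034], TCP at [271.47, 672.26, 231.302] pointing down, gripper open.
Joint ranges: [-2.69, 2.69], [-0.47, 2.24], [-1.27, 1.36], [0.19, 2.51], [-1.53, 4.68], [0.08, 2.07], [-3.09, 3.09]. Speed limits (rad/s): [2.57, 2.57, 3.14, 3.14, 3.14, 3.14, 3.14].

## Interface

Orientations are given as a unit quaternion [w, x, y, z].
In Python, from rig import * gives the robot as it stands.
- The arm moves only by the tool play_rows, never from a script. Its argument "increments" is a list of rows, each a list of 7 numbers: the turn, a rotation vector about the tool's x, y, z in rad, then the shift along the tool's x, y, z in cm, then the finger opening in cm, from 0 to 8.54. In form: [[wx, wy, wz, dx, dy, dz, fingers], ...]. A call has 1 to 20 rows; each row shifts and turns the commanded pose from where the row before left it, along the tool's axes as they then stand; what a row does not reach is not made up. A row lasts 1/10 s, in which the tool goes at most 50 mm and 8.59 degrees, less where a joint would pass 70% of its speed; a pose out of reach is approached as far as the arm can. A call with a gripper value outside its range is refused whole. The fingers move at their own pace and stop on an object; "grip_force" is the grip in N (left out, the last holds). Time passes only in rows, so rows that do not move let the fingers close. It gives the time, the measured TCP pose, the force, the opening and the grip force at its end, in the units of the state.
- read_state(): the state, without advancing time (a new reading comes with each control period).
- get_image(name): name is "scene" or "top" or "wrist"; returns a dict with "color" (400x640x3 uint8, blue, green, red), "camera_matrix" (3x3 intrinsics, pixels), "k1" (the pictures are not rectified: a ray, as slopes to the right and down, at radius r is drawn at 1 + k1 r^2 times it, then the intrinsics apply), "rvec" (rotation vector, rad) and "tvec" (3), from world to camera coordinates, as OpenCV has them. Camera axes: x right, y down, z forward; pixel columns grow to the right and rows downward; lengths in mm; the calibration is good to about 2 mm. A picture is of the moment at which its call begins. There is no depth.
- finish_job(): hands the job in; it is judged then, once.
The state is a dict: "clock": time; "joint_positions": joint angles; "qvel": joint speeds; "tau": joint torques, N m; "eef_pos": TCP position; "tool_rot": TCP orientation; "force": force on the tool from outside, world axes, zero at the start; "moment": the same for the moment, N m; "finger_gap": finger opening in mm; "grip_force": force on a finger pad.
Only numpy, scipy, OpenCV 4.12 (cv2) and the standard library are available. Lean on these libraries where they do the work, as an engineer would, in place of code of your own. Each camera call takes 0.05 s, during which the arm holds its last target. There are 200 camera calls.

## Working session

There is one attempt and no reset: what is moved stays moved. The work goes in short steps, Python scripts to look and compute and a tool call to move; the robot and the scene stay as the last step left them, time stands still between calls to the robot, and variables do not carry over. Pictures are saved under pics/ and viewed, at most 15 in all, crops included, and the job is handed in when it is done.

Besides the shell and the picture viewer there is one more tool, called after "Request:" in YAML: its name, and indented under it one key for each argument. play_rows: Moves the arm, as the interface text tells. Its arguments: {"type":"object","properties":{"increments":{"type":"array","items":{"type":"array","items":{"type":"number"}}},"grip_force":{"type":"number"}},"required":["increments"]}

```bash
mkdir -p pics; ls; cat > h.py <<'E'
from rig import *
import numpy as np, cv2
from scipy.spatial.transform import Rotation as R
def ray(im,u,v):
    K=im["camera_matrix"];K=np.array(K);k=im["k1"]
    d=np.array([(u-K[0,2])/K[0,0],(v-K[1,2])/K[1,1]])
    s=d.copy()
    for _ in range(20): s=d/(1+k*(s@s))
    Rm=cv2.Rodrigues(np.array(im["rvec"],float))[0];t=np.array(im["tvec"],float).ravel()
    return -Rm.T@t, Rm.T@np.array([s[0],s[1],1.])
def onz(im,u,v,z):
    o,d=ray(im,u,v); return o+d*(z-o[2])/d[2]
def proj(im,p):
    Rm=cv2.Rodrigues(np.array(im["rvec"],float))[0];t=np.array(im["tvec"],float).ravel()
    c=Rm@np.array(p,float)+t; s=c[:2]/c[2]; s=s*(1+im["k1"]*(s@s)); K=np.array(im["camera_matrix"])
    return np.array([K[0,0]*s[0]+K[0,2],K[1,1]*s[1]+K[1,2]])
def save(im,n,crop=None,f=1):
    c=im["color"]
    if crop: x0,y0,x1,y1=crop; c=c[y0:y1,x0:x1]
    cv2.imwrite("pics/"+n,cv2.resize(c,None,fx=f,fy=f,interpolation=cv2.INTER_CUBIC))
E
python3 - <<'E'
from h import *
import pickle
s=read_state();print(s)
for n in("top","scene"):
    im=get_image(n);save(im,n+"0.png",f=1.25);pickle.dump(im,open(n+"0.pkl","wb"))
    print(n,im["camera_matrix"],im["k1"],ray(im,320,200))
E
```

```text
pics
{'clock': 0.0, 'joint_positions': array([-1.28052942,  0.59213728,  0.04827843,  1.60983724, -0.03331681,
        0.94273453, -0.0336914 ]), 'qvel': array([-4.06265899e-04, -8.21559140e-05, -1.57608483e-03, -2.64976135e-04,
       -1.10631948e-03, -1.52099187e-03, -9.59071592e-04]), 'tau': array([-3.20224472e-04, -5.48702037e+01,  1.54694181e+00, -1.98119456e+01,
        9.52686591e-03,  8.94864381e-03, -1.05822167e-05]), 'eef_pos': array([271.11271393, 671.48801951, 230.12173596]), 'tool_rot': array([-1.68761036e-04,  1.90660563e-01,  9.81655344e-01, -1.14354814e-03]), 'force': array([-0.11104852,  0.25003003, -0.40330472]), 'moment': array([ 0.00647235, -0.04141024, -0.02457696]), 'grip_force': 0.0, 'finger_gap': 85.42365680407057}
top [[385.48298008   0.         321.43489971]
 [  0.         385.48298008 197.29200125]
 [  0.           0.           1.        ]] -0.08613939299042978 (array([ 496.28671591,  -45.29569496, 1090.13369569]), array([ 0.12776193,  0.03713127, -0.99114144]))
scene [[465.86475236   0.         317.57882101]
 [  0.         465.86475236 201.41534595]
 [  0.           0.           1.        ]] 0.025370734276971 (array([1093.34268031, -324.99159588,  963.59456467]), array([-0.45667158,  0.30853841, -0.83444075]))
```

View pics/top0.png

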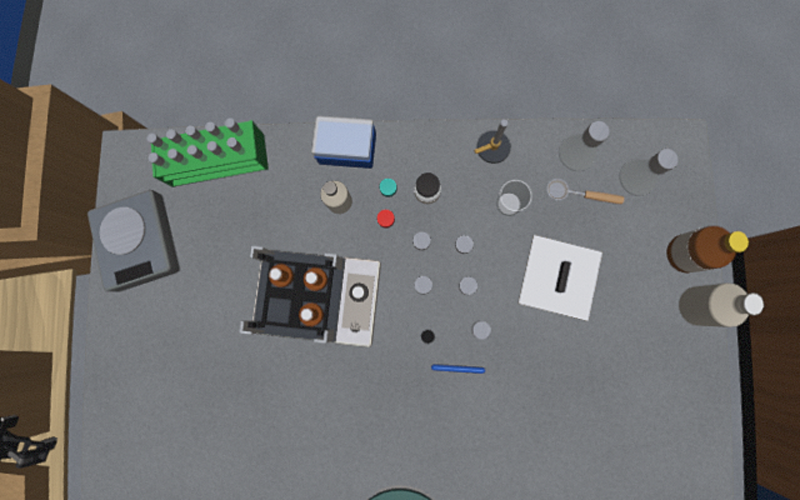

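View pics/scene0.png

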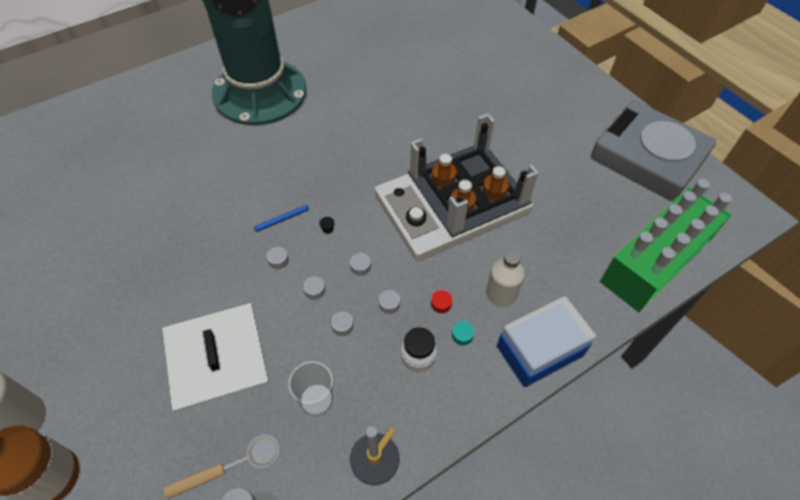

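The top view (800-px scale) shows the shaker around (310,297). It holds three pots with plugs at (275,274), (313,278) and (306,314), and the near-left pocket is empty. Five grey caps sit at (422,241), (465,244), (424,285), (469,286) and (482,330). The plate is at (561,278) and the stopper at (428,337). The scene view agrees.

```bash
python3 - <<'E'
from h import *
import pickle
t=pickle.load(open("top0.pkl","rb"));s=pickle.load(open("scene0.pkl","rb"))
save(t,"topz.png",(185,185,315,285),6)
c=t["color"].astype(int); hsv=cv2.cvtColor(t["color"],cv2.COLOR_BGR2HSV)
for p in [(338,193),(372,195),(339,228),(375,229),(385,264),(360,240),(449,205)]: print(p,c[p[1],p[0]])
def blobs(im,m,amin,amax):
    n,l,st,ce=cv2.connectedComponentsWithStats(m.astype(np.uint8))
    return [(st[i,4],ce[i],l==i) for i in range(1,n) if amin<st[i,4]<amax]
med=c.astype(float); bl=c[:,:,0]-c[:,:,2]; 
m=(c.min(2)>135)&(c.max(2)<190)
for a,ce,_ in blobs(t,m,60,400): print("g",a,ce.round(1),onz(t,*ce,22).round(1))
m=(c.min(2)>195)
for a,ce,mm in blobs(t,m,20,9000):
    r=cv2.minAreaRect(np.argwhere(mm)[:,::-1].astype(np.float32)); print("w",a,ce.round(1),np.round(cv2.boxPoints(r),1).tolist(),onz(t,*ce,112).round(1))
E
```

```text
(338, 193) [165 155 153]
(372, 195) [164 155 153]
(339, 228) [164 156 153]
(375, 229) [164 155 151]
(385, 264) [165 156 153]
(360, 240) [126 122 120]
(449, 205) [218 214 213]
g 104 [267.5  99.7] [932.4 147.2  22. ]
g 187 [479. 104.] [ 910.5 -470.    22. ]
g 190 [534.1 126.4] [ 842.6 -628.7   22. ]
g 172 [444.8 150.6] [ 771.6 -361.    22. ]
g 279 [266.8 154.9] [765.9 146.4  22. ]
g 281 [409.2 159.8] [ 745.8 -258.3   22. ]
g 71 [341.6 156.3] [758.4 -67.5  22. ]
g 146 [337.  191.9] [656.4 -53.1  22. ]
g 152 [371.3 194.7] [ 647.4 -148.7   22. ]
g 156 [338.3 227.4] [557.1 -55.6  22. ]
g 155 [374.5 228.1] [ 554.  -155.3   22. ]
g 156 [385.3 263.6] [ 456.7 -182.7   22. ]
w 2823 [448.  221.9] [[413.6000061035156, 241.60000610351562], [427.0, 188.0], [483.0, 202.0], [469.6000061035156, 255.60000610351562]] [ 562.7 -333.   112. ]
w 680 [285.6 242.6] [[268.79998779296875, 273.20001220703125], [276.1000061035156, 206.3000030517578], [302.79998779296875, 209.1999969482422], [295.6000061035156, 276.1000061035156]] [514.5  79.2 112. ]
w 44 [219.9 218.8] [[217.0, 215.0], [223.0, 215.0], [223.0, 222.0], [217.0, 222.0]] [576.2 250.4 112. ]
w 47 [248.4 221.8] [[243.5, 221.5], [248.0, 217.0], [253.0, 222.0], [248.5, 226.5]] [567.9 175.6 112. ]
w 55 [286.  233.4] [[282.0, 230.0], [290.0, 230.0], [290.0, 237.0], [282.0, 237.0]] [537.6  78.4 112. ]
w 176 [602.6 243. ] [[596.0, 236.0], [609.0, 236.0], [609.0, 250.0], [596.0, 250.0]] [ 501.9 -740.2  112. ]
w 45 [244.8 251.3] [[242.0, 248.0], [248.0, 248.0], [248.0, 255.0], [242.0, 255.0]] [492.9 183.6 112. ]
```

View pics/topz.png

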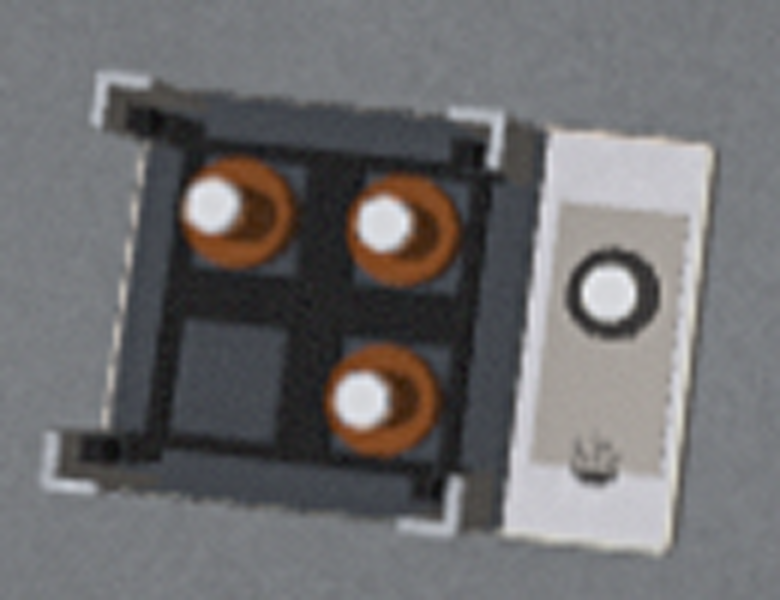

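```bash
python3 - <<'E'
from h import *
import pickle
t=pickle.load(open("top0.pkl","rb"));s=pickle.load(open("scene0.pkl","rb"))
def tri(a,b):
    o1,d1=ray(t,*a);o2,d2=ray(s,*b); A=np.c_[d1,-d2]; k=np.linalg.lstsq(A,o2-o1,rcond=None)[0]
    p,q=o1+d1*k[0],o2+d2*k[1]; return ((p+q)/2).round(1),np.linalg.norm(p-q).round(1)
c=s["color"].astype(int)
def bl(m,a0,a1):
    n,l,st,ce=cv2.connectedComponentsWithStats(m.astype(np.uint8)); return [ce[i] for i in range(1,n) if a0<st[i,4]<a1]
W=bl(c.min(2)>195,20,300); 
m=(c.min(2)>135)&(c.max(2)<200)&(c[:,:,0]>c[:,:,2]+5);G=bl(m,60,400)
caps=[(337,191.9),(371.3,194.7),(338.3,227.4),(374.5,228.1),(385.3,263.6)]
for n,p in zip("abcde",caps):
    e=proj(s,onz(t,*p,22)); g=min(G,key=lambda q:np.hypot(*(q-e))); print("cap",n,onz(t,*p,22).round(1),onz(s,*g,21).round(1),np.hypot(*(g-e)).round(1))
for p,z in [((219.9,218.8),109),((248.4,221.8),109),((244.8,251.3),109),((286,233.4),58)]:
    P=onz(t,*p,z);e=proj(s,P);g=min(W,key=lambda q:np.hypot(*(q-e)));print(P.round(1),tri(p,g),onz(s,*g,z).round(1),np.hypot(*(g-e)).round(1))
C=np.array([onz(t,*p,129)[:2] for p in[(201.2,197.2),(269.2,203.3),(192,266.2),(261.7,274.2)]]);print(C.round(1),C.mean(0))
P=np.array([onz(t,*p,6)[:2] for p in[[413.6, 241.6], [427.0, 188.0], [483.0, 202.0], [469.6, 255.6]]]);print("plate",P.round(1),P.mean(0))
save(s,"scz.png",(270,80,440,220),4.5)
h=(t["color"].max(2)<60);
for ce in bl(h,30,400): print("dark",ce.round(1),onz(t,*ce,36).round(1))
E
```

```text
cap a [656.3 -53.   22. ] [655.6 -52.7  21. ] 0.1
cap b [ 647.3 -148.7   22. ] [ 646.2 -148.3   21. ] 0.3
cap c [557.  -55.5  22. ] [556.  -54.8  21. ] 0.2
cap d [ 554.1 -155.4   22. ] [ 553.  -154.6   21. ] 0.3
cap e [ 456.8 -182.7   22. ] [ 455.  -181.9   21. ] 0.5Traceback (most recent call last):
  File "<stdin>", line 16, in <module>
ValueError: min() iterable argument is empty
```

```bash
python3 - <<'E'
from h import *
import pickle
t=pickle.load(open("top0.pkl","rb"));s=pickle.load(open("scene0.pkl","rb"))
c=s["color"].astype(int)
def bl(m,a0,a1):
    n,l,st,ce=cv2.connectedComponentsWithStats(m.astype(np.uint8)); return [ce[i] for i in range(1,n) if a0<st[i,4]<a1]
th=(c[:,:,1]>150)&(c[:,:,0]-c[:,:,2]<15);
for p,z in [((219.9,218.8),109),((248.4,221.8),109),((244.8,251.3),109),((286,233.4),58)]:
    P=onz(t,*p,z);e=proj(s,P);x,y=e.round().astype(int);w=c[y-6:y+7,x-6:x+7].min(2);m=w>(w.max()-30)
    yy,xx=np.nonzero(m);g=np.array([xx.mean()+x-6,yy.mean()+y-6]);print(P.round(1),e.round(1),g.round(1),m.sum(),w.max(),onz(s,*g,z).round(1))
C=np.array([onz(t,*p,129)[:2] for p in[(201.2,197.2),(269.2,203.3),(192,266.2),(261.7,274.2)]]);print(C.round(1),C.mean(0))
P=np.array([onz(t,*p,6)[:2] for p in[[413.6, 241.6], [427.0, 188.0], [483.0, 202.0], [469.6, 255.6]]]);print("plate",P.round(1),P.mean(0))
for ce in bl(t["color"].max(2)<60,30,400): print("dark",ce.round(1),onz(t,*ce,36).round(1))
E
```

```text
[576.4 251.3 109. ] [398.7 136.4] [399.  136.5] 44 194 [576.9 251.7 109. ]
[568.2 176.2 109. ] [371.7 147.4] [371.6 147.6] 46 195 [568.4 175.7 109. ]
[492.8 184.3 109. ] [355.9 126.1] [355.8 126.3] 46 194 [493. 184. 109.]
[540.   85.2  58. ] [332.7 169.3] [332.8 169.6] 57 195 [540.7  84.8  58. ]
[[630.7 295.9]
 [613.2 119.3]
 [455.5 314.3]
 [436.4 136.4]] [533.93169062 216.47951711]
plate [[ 516.1 -265.3]
 [ 667.  -309. ]
 [ 625.2 -467.5]
 [ 475.1 -421. ]] [ 570.86500393 -365.70651196]
dark [208.1 117.4] [877.8 318.3  36. ]
dark [341.6 147. ] [781.6 -67.3  36. ]
dark [554.7 198.6] [ 628.8 -662.3   36. ]
dark [537.  204.2] [ 613.6 -609.2   36. ]
dark [106.4 217.8] [586.8 609.9  36. ]
dark [449.7 220.8] [ 571.  -360.4   36. ]
dark [341.7 268.8] [444.5 -63.3  36. ]
dark [610.  280.2] [ 398.9 -808.6   36. ]
dark [627.5 283.5] [ 387.6 -862.    36. ]
dark [626.2 297.2] [ 350.1 -855.    36. ]
dark [321.4 393.2] [117.6  -6.5  36. ]
```

Both views agree within about 1 mm. Pots are at A(576.5,251.4), B(568.3,176) and C(492.9,184.2). The shaker centre is about (534.6,217.6) with yaw −0.108, and the 76 mm pot spacing checks out. Next I move over to cap c.

Request:
play_rows:
  increments:
    - [0,0,-0.128,0,0,0,6]
    - [0,0,-0.128,0,0,0,6]
    - [0,0,-0.128,0,0,0,6]
    - [0,0,0,-1.7,-4.3,0,6]
    - [0,0,0,-1.7,-4.3,0,6]
    - [0,0,0,-1.7,-4.3,0,6]
    - [0,0,0,-1.7,-4.3,0,6]
    - [0,0,0,-1.7,-4.3,0,6]
    - [0,0,0,-1.7,-4.3,0,6]
    - [0,0,0,-1.7,-4.3,0,6]
    - [0,0,0,-1.7,-4.3,0,6]
    - [0,0,0,-1.7,-4.3,0,6]
    - [0,0,0,-1.7,-4.3,0,6]
    - [0,0,0,-1.7,-4.3,0,6]
    - [0,0,0,-1.7,-4.3,0,6]
    - [0,0,0,-1.7,-4.3,0,6]
    - [0,0,0,-1.7,-4.3,0,6]
    - [0,0,0,-1.7,-4.3,0,6]
    - [0,0,0,-1.7,-4.3,0,6]
    - [0,0,0,0,0,0,6]

```text
clock: 2.1
eef_pos: [545.5, -24.2, 231.4]
tool_rot: [0.001, 0.006, 1.0, -0.002]
force: [-0.0, -0.0, 0.1]
finger_gap: 60.0
grip_force: 0.0
```

```bash
cat >> h.py <<'E'
def st():
    s=read_state(); q=np.array(s["tool_rot"]); Rm=R.from_quat(q[[1,2,3,0]]).as_matrix()
    return s,np.array(s["eef_pos"]),Rm
def go(*targets,yaw=None):
    """tool-frame cm increments to successive world targets; yaw = wanted world angle of tool y"""
    s,p,Rm=st(); print("t",round(s["clock"],2),"p",p.round(1),"yawy",np.arctan2(Rm[1,1],Rm[0,1]).round(4),"tilt",Rm[:2,2].round(4),"F",s["force"].round(1),"gap",round(s["finger_gap"],1))
    for g in targets:
        print(" d cm",(Rm.T@(np.array(g)-p)/10).round(2)); p=np.array(g,float)
def caps(n="top"):
    im=get_image(n);c=im["color"].astype(int);m=((c.min(2)>135)&(c.max(2)<190)).astype(np.uint8)
    k,l,sx,ce=cv2.connectedComponentsWithStats(m)
    for i in range(1,k):
        P=onz(im,*ce[i],22)
        if 90<sx[i,4]<250 and 425<P[0]<720 and -350<P[1]<20: print(sx[i,4],P.round(1))
    return im
E
python3 -c "
from h import *
go((557,-55.5,100),(557,-55.5,2)); caps()"
```

```text
t 2.1 p [545.5 -24.2 231.4] yawy 1.5591 tilt [ 0.0021 -0.0043] F [-0.  -0.   0.1] gap 60.0
 d cm [-1.16 -3.06 13.16]
 d cm [0.02 0.04 9.8 ]
157 [ 647.6 -149.    22. ]
162 [ 554.1 -155.3   22. ]
164 [ 456.2 -182.6   22. ]
```

Request:
play_rows:
  increments:
    - [0,0,-0.012,-0.6,-1.5,2,6]
    - [0,0,0,-0.6,-1.5,2,6]
    - [0,0,0,0,0,3,6]
    - [0,0,0,0,0,3,6]
    - [0,0,0,0,0,0,6]
    - [0,0,0,0,0,0,6]

```text
clock: 2.75
eef_pos: [555.3, -44.3, 131.2]
tool_rot: [-0.001, -0.007, 1.0, 0.0]
force: [1.0, -0.6, -0.2]
finger_gap: 60.0
grip_force: 0.0
```

```bash
python3 -c "
from h import *
go((557,-55.5,60),(557,-55.5,2)); im=caps('wrist'); save(im,'w1.png')
print(proj(im,(557,-55.5,22)),proj(im,(557,-55.5,0)))"
```

```text
t 2.75 p [555.3 -44.3 131.2] yawy 1.5847 tilt [-0.0016  0.0006] F [ 1.  -0.6 -0.2] gap 60.0
 d cm [-0.17 -1.12  7.12]
 d cm [-0.01 -0.    5.8 ]
136 [709.3 -67.2  22. ]
[305.50542535 193.46543402] [306.39343566 187.14346003]
```

View pics/w1.png

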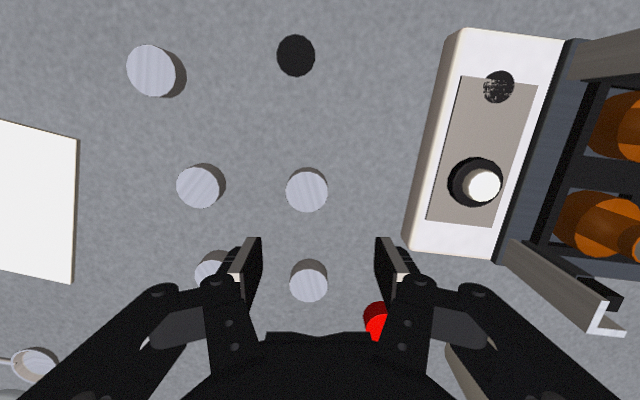

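The wrist view shows cap c at (307,190). The predicted position was (305.5,193.5), so the position is confirmed. Descending.

Request:
play_rows:
  increments:
    - [0,0,0.014,-0.1,-0.6,1,6]
    - [0,0,0,-0.1,-0.5,2,6]
    - [0,0,0,0,0,2,6]
    - [0,0,0,0,0,2,6]
    - [0,0,0,0,0,0,6]
    - [0,0,0,0,0,0,6]

```text
clock: 3.4
eef_pos: [558.3, -56.9, 61.9]
tool_rot: [0.0, 0.001, 1.0, -0.0]
force: [-0.2, -0.2, 0.0]
finger_gap: 60.1
grip_force: 0.0
```

```bash
python3 -c "
from h import *
go((557,-55.5,3),(557,-55.5,180),(576.5,251.4,180),(576.5,251.4,110));"
```

```text
t 3.4 p [558.3 -56.9  61.9] yawy 1.5686 tilt [ 0.0008 -0.0002] F [-0.2 -0.2  0. ] gap 60.1
 d cm [0.14 0.14 5.89]
 d cm [-1.00e-02 -0.00e+00 -1.77e+01]
 d cm [-1.88 30.69 -0.  ]
 d cm [0.01 0.   7.  ]
```

Request:
play_rows:
  increments:
    - [0,0,0,0.07,0.07,2,6]
    - [0,0,0,0,0,2,6]
    - [0,0,0,0,0,1.2,6]
    - [0,0,0,0,0,0.6,6]
    - [0,0,0,0,0,0,6]
    - [0,0,0,0,0,0,3.5]
    - [0,0,0,0,0,0,3.5]
    - [0,0,0,0,0,0,3.5]
    - [0,0,0,0,0,0,3.5]
    - [0,0,0,0,0,0,3.5]
    - [0,0,0,0,0,-1,3.5]
    - [0,0,0,0,0,-3,3.5]
    - [0,0,0,0,0,-4,3.5]
    - [0,0,0,0,0,-4,3.5]
    - [0,0,0,0,0,-4,3.5]
    - [0,0,0,0,0,0,3.5]
  grip_force: 40

```text
clock: 5.0
eef_pos: [561.1, -56.3, 169.2]
tool_rot: [0.006, 0.001, 1.0, -0.0]
force: [0.5, -0.6, -0.9]
finger_gap: 38.9
grip_force: 40.4
```

```bash
python3 -c "
from h import *
go((576.5,251.4,165));im=get_image('wrist');save(im,'w2.png')
go((576.5,251.4,165));go((576.5,251.4,165))"
```

```text
t 5.0 p [561.1 -56.3 169.2] yawy 1.5687 tilt [ 0.0118 -0.0004] F [ 0.5 -0.6 -0.9] gap 38.9
 d cm [-1.47 30.77  0.43]
t 5.05 p [559.3 -56.1 166.7] yawy 1.5688 tilt [ 0.0072 -0.0001] F [-0.4  0.7 -0.5] gap 38.4
 d cm [-1.66 30.75  0.18]
t 5.05 p [559.3 -56.1 166.7] yawy 1.5688 tilt [ 0.0072 -0.0001] F [-0.4  0.7 -0.5] gap 38.4
 d cm [-1.66 30.75  0.18]
```

View pics/w2.png

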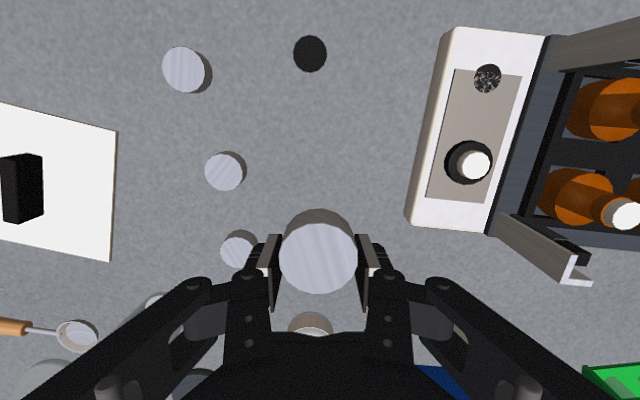

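The cap is held, with its top disc centred at about (318,257) in the wrist image.

```bash
cat >> h.py <<'E'
def held(dz=18):
    im=get_image('wrist');s,p,Rm=st();c=im["color"].astype(int);z=p[2]+dz
    m=(c.min(2)>130)&(c[:,:,0]>c[:,:,2]+5);m=m.astype(np.uint8)
    k,l,sx,ce=cv2.connectedComponentsWithStats(m);e=(317,257)
    i=min((i for i in range(1,k) if sx[i,4]>2500 and sx[i,3]<110),key=lambda i:np.hypot(*(ce[i]-e)))
    q=onz(im,*ce[i],z); print("held",sx[i],ce[i].round(1),"rel world",(q-p).round(1)); return im
E
python3 -c "
from h import *
held();go((576.5,251.4,165))"
```

```text
held [ 270  224   96  109 7088] [318.1 277.3] rel world [10.4 -0.  18. ]
t 5.1 p [557.6 -55.9 164.8] yawy 1.569 tilt [0.0028 0.    ] F [-0.2  0.1 -1.1] gap 38.6
 d cm [-1.830e+00  3.073e+01 -1.000e-02]
```

```bash
python3 -c "
from h import *
im=get_image('wrist');s,p,Rm=st()
for uv in [(318,258),(279,258),(358,258),(318,222),(318,294)]: print((onz(im,*uv,p[2]+18)-p).round(1))
go((576.5,251.4,165))"
```

```text
[-1.6  0.1 18. ]
[ -1.7 -19.3  18. ]
[-1.5 20.  18. ]
[-20.9   0.1  18. ]
[19.4  0.  18. ]
t 5.15 p [556.6 -55.8 163.4] yawy 1.5691 tilt [-0.0002  0.0001] F [-1.4 -0.  -0.9] gap 38.4
 d cm [-1.94 30.72 -0.15]
```

Request:
play_rows:
  increments:
    - [0,0,0,-0.25,2.8,0,3.5]
    - [0,0,0,-0.25,4,0,3.5]
    - [0,0,0,-0.25,4,0,3.5]
    - [0,0,0,-0.25,4,0,3.5]
    - [0,0,0,-0.25,4,0,3.5]
    - [0,0,0,-0.25,4,0,3.5]
    - [0,0,0,-0.25,4,0,3.5]
    - [0,0,0,-0.2,2.9,0,3.5]
    - [0,0,0,0,1,0,3.5]
    - [0,0,0,0,0,0,3.5]
    - [0,0,0,0,0,0,3.5]
    - [0,0,0,0,0,0,3.5]

```text
clock: 6.35
eef_pos: [577.2, 247.9, 162.8]
tool_rot: [-0.001, 0.003, 1.0, -0.001]
force: [0.6, 0.2, -1.3]
finger_gap: 38.9
grip_force: 40.4
```

```bash
python3 -c "
from h import *
go((577,251.4,120));im=get_image('wrist');s,p,Rm=st();print(p)
for uv in [(318,258),(279,258),(358,258),(318,222),(318,294)]: print((onz(im,*uv,p[2]+18)-p).round(1))
save(im,'w3.png')"
```

```text
t 6.35 p [577.2 247.9 162.8] yawy 1.5655 tilt [-0.0011 -0.0022] F [ 0.6  0.2 -1.3] gap 38.9
 d cm [0.02 0.36 4.28]
[577.31868615 248.18634324 163.0325824 ]
[-3.6 -0.1 18. ]
[ -3.7 -19.3  18. ]
[-3.5 19.6 18. ]
[-22.7   0.   18. ]
[17.  -0.2 18. ]
```

View pics/w3.png

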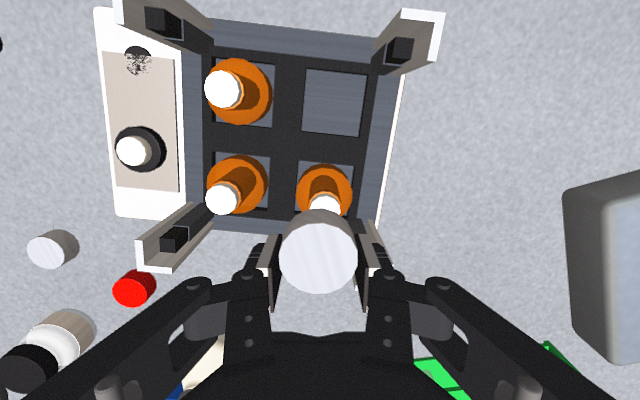

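The cap is held at (318,255) with pot A's plug just behind it at (323,205). I'll make a small correction, then descend.

Request:
play_rows:
  increments:
    - [0,0,0,-0.05,0.3,0.5,3.5]
    - [0,0,0,0,0,2,3.5]
    - [0,0,0,0,0,2,3.5]
    - [0,0,0,0,0,1.3,3.5]
    - [0,0,0,0,0,0.3,3.5]
    - [0,0,0,0,0,0,3.5]
    - [0,0,0,0,0,0,3.5]
    - [0,0,0,0,0,0,3.5]

```text
clock: 7.2
eef_pos: [578.5, 254.4, 103.3]
tool_rot: [0.001, 0.001, 1.0, 0.0]
force: [-0.1, 0.8, -0.7]
finger_gap: 38.8
grip_force: 40.4
```

```bash
python3 -c "
from h import *
go((578,251.4,95));im=get_image('scene');save(im,'s1.png',(330,60,470,180),5);go((578,251.4,95))"
```

```text
t 7.2 p [578.5 254.4 103.3] yawy 1.5689 tilt [0.0017 0.0008] F [-0.1  0.8 -0.7] gap 38.8
 d cm [ 0.05 -0.3   0.83]
t 7.25 p [578.4 254.4 103.2] yawy 1.569 tilt [0.0016 0.0008] F [-0.1  0.5 -0.4] gap 38.7
 d cm [ 0.04 -0.3   0.82]
```

View pics/s1.png

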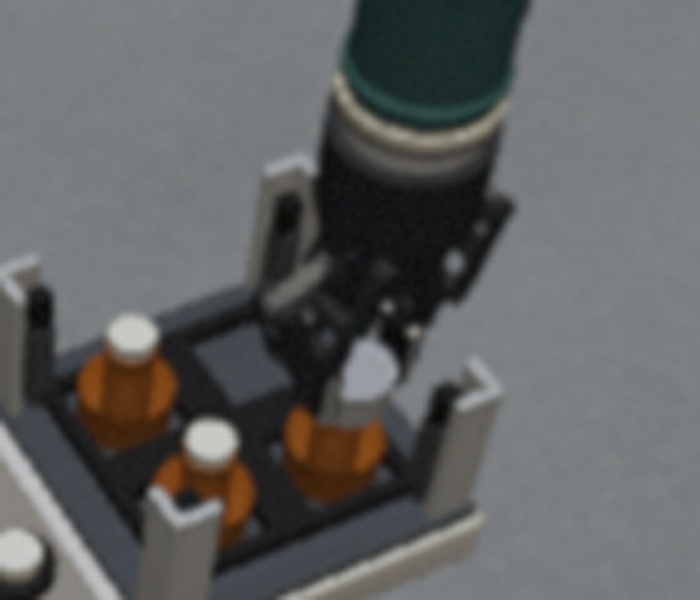

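The scene crop shows the cap around pot A's plug, about 3 mm too far in +y, and the tool pose reading agrees. I'll shift it back and lower until it rests.

Request:
play_rows:
  increments:
    - [0,0,0,0,-0.3,0,3.5]
    - [0,0,0,0,0,0,3.5]
    - [0,0,0,0,0,0.3,3.5]
    - [0,0,0,0,0,0.3,3.5]
    - [0,0,0,0,0,0.1,3.5]
    - [0,0,0,0,0,0.1,3.5]
    - [0,0,0,0,0,0,3.5]
    - [0,0,0,0,0,0,3.5]

```text
clock: 8.05
eef_pos: [577.6, 251.0, 94.9]
tool_rot: [-0.0, 0.001, 1.0, -0.0]
force: [-2.2, -0.3, 5.7]
finger_gap: 38.7
grip_force: 41.0
```

```bash
python3 -c "
from h import *
go((578,251.4,95))"
```

```text
t 8.05 p [577.6 251.   94.9] yawy 1.569 tilt [-0.0004 -0.0001] F [-2.2 -0.3  5.7] gap 38.7
 d cm [-0.04  0.04 -0.01]
```

Request:
play_rows:
  increments:
    - [0,0,0,0,0,0.15,3.5]
    - [0,0,0,0,0,0.15,3.5]
    - [0,0,0,0,0,0.15,3.5]
    - [0,0,0,0,0,0.15,3.5]
    - [0,0,0,0,0,0,3.5]
    - [0,0,0,0,0,0,3.5]
  grip_force: 60

```text
clock: 8.65
eef_pos: [577.6, 251.0, 89.0]
tool_rot: [-0.0, 0.001, 1.0, -0.0]
force: [-1.5, -1.7, 6.0]
finger_gap: 38.0
grip_force: 59.4
```

Request:
play_rows:
  increments:
    - [0,0,0,0,0,0.1,3.5]
    - [0,0,0,0,0,0.1,3.5]
    - [0,0,0,0,0,0.1,3.5]
    - [0,0,0,0,0,0,3.5]
    - [0,0,0,0,0,0,3.5]

```text
clock: 9.15
eef_pos: [577.7, 251.1, 87.5]
tool_rot: [-0.0, 0.001, 1.0, 0.0]
force: [-4.7, -2.0, 15.1]
finger_gap: 37.9
grip_force: 60.3
```

Request:
play_rows:
  increments:
    - [0,0,0,0,0,0.1,3.5]
    - [0,0,0,0,0,0,3.5]
    - [0,0,0,0,0,0.1,3.5]
    - [0,0,0,0,0,0,3.5]
    - [0,0,0,0,0,0,3.5]

```text
clock: 9.65
eef_pos: [577.7, 251.1, 87.4]
tool_rot: [-0.0, 0.001, 1.0, 0.0]
force: [-7.4, -2.2, 27.2]
finger_gap: 38.1
grip_force: 61.5
```

It stopped hard at 87.4 with 27 N, which is 7.6 mm below first contact, so the cap is home. Releasing and lifting.

Request:
play_rows:
  increments:
    - [0,0,0,0,0,-0.2,3.5]
    - [0,0,0,0,0,0,5.6]
    - [0,0,0,0,0,0,5.6]
    - [0,0,0,0,0,0,5.6]
    - [0,0,0,0,0,-1,5.6]
    - [0,0,0,0,0,-2,5.6]
    - [0,0,0,0,0,-3,5.6]
    - [0,0,0,0,0,-3,5.6]
    - [0,0,0,-0.5,-3,0,6]
    - [0,0,0,-1,-4,0,6]
    - [0,0,0,-1,-4,0,6]
    - [0,0,0,-1,-4,0,6]
    - [0,0,0,-1,-4,0,6]
    - [0,0,0,-1,-4,0,6]
    - [0,0,0,-1,-3,0,6]
    - [0,0,0,0,0,0,6]
    - [0,0,0,0,0,0,6]
    - [0,0,0,0,0,0,6]

```text
clock: 11.45
eef_pos: [642.0, -7.1, 175.3]
tool_rot: [-0.0, -0.0, 1.0, 0.001]
force: [-0.3, 0.1, 0.1]
finger_gap: 59.7
grip_force: 0.0
```

```bash
python3 -c "
from h import *
im=caps();import pickle
print(proj(im,(576.5,251.4,105)),proj(im,(570,90,150)));save(im,'t2.png',(185,120,505,300),2.5)
go((656.4,-53,150),(656.4,-53,4))"
```

```text
161 [ 647.6 -149.1   22. ]
171 [ 554.1 -156.    22. ]
173 [ 483.4 -186.6   22. ]
[220.30403558 218.89668696] [279.39838334 219.60756184]
t 11.5 p [641.9  -6.7 175.3] yawy 1.5719 tilt [-0.0005  0.0013] F [-0.5  0.6 -0.4] gap 59.8
 d cm [-1.44 -4.63  2.52]
 d cm [-1.00e-02 -2.00e-02  1.46e+01]
```

View pics/t2.png

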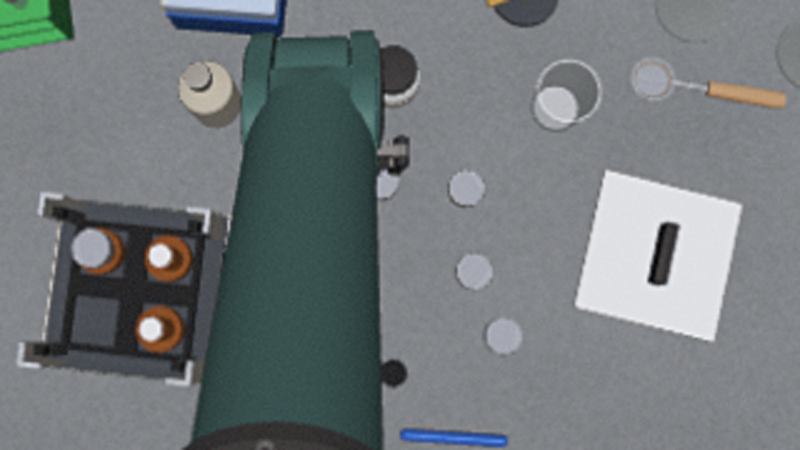

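Pot A is capped. The knock has hit cap e, which is now at (483,−187); the others have not moved. Cap a shows at crop pixel (385,185). Next I pick up cap a.

Request:
play_rows:
  increments:
    - [0,0,0,-0.7,-2.3,0,6]
    - [0,0,0,-0.7,-2.3,2,6]
    - [0,0,0,0,0,3,6]
    - [0,0,0,0,0,3,6]
    - [0,0,0,0,0,2,6]
    - [0,0,0,0,0,0,6]
    - [0,0,0,0,0,0,6]
    - [0,0,0,0,0,0,6]

```text
clock: 12.3
eef_pos: [657.4, -54.3, 76.8]
tool_rot: [0.001, 0.0, 1.0, 0.0]
force: [-0.2, -0.1, -0.5]
finger_gap: 60.2
grip_force: 0.0
```

```bash
python3 -c "
from h import *
go((656.5,-53,4))"
```

```text
t 12.3 p [657.4 -54.3  76.8] yawy 1.5702 tilt [0.0026 0.0002] F [-0.2 -0.1 -0.5] gap 60.2
 d cm [0.11 0.12 7.28]
```

Request:
play_rows:
  increments:
    - [0,0,0,0.05,0.1,2,6]
    - [0,0,0,0,0,3,6]
    - [0,0,0,0,0,1.7,6]
    - [0,0,0,0,0,0.6,6]
    - [0,0,0,0,0,0,6]
    - [0,0,0,0,0,0,3.5]
    - [0,0,0,0,0,0,3.5]
    - [0,0,0,0,0,0,3.5]
    - [0,0,0,0,0,0,3.5]
    - [0,0,0,0,0,0,3.5]
    - [0,0,0,0,0,-1,3.5]
    - [0,0,0,0,0,-3,3.5]
    - [0,0,0,0,0,-4,3.5]
    - [0,0,0,0,0,-4,3.5]
    - [0,0,0,0,0,-4,3.5]
    - [0,0,0,0,0,0,3.5]
    - [0,0,0,0,0,0,3.5]
    - [0,0,0,0,0,0,3.5]
    - [0,0,0,0,0,0,3.5]
    - [0,0,0,0,0,0,3.5]
  grip_force: 50

```text
clock: 14.3
eef_pos: [654.7, -54.0, 160.7]
tool_rot: [-0.001, 0.001, 1.0, 0.0]
force: [0.0, -0.0, -0.5]
finger_gap: 38.3
grip_force: 50.4
```

```bash
python3 -c "
from h import *
go((568.8,176,163));im=get_image('wrist');save(im,'w4.png',(240,190,400,310),4)
s,p,Rm=st()
for uv in [(318,258)]: print((onz(im,*uv,p[2]+18)-p).round(1))"
```

```text
t 14.3 p [654.7 -54.  160.7] yawy 1.5691 tilt [-0.003   0.0001] F [ 0.  -0.  -0.5] gap 38.3
 d cm [ 8.62 22.98 -0.2 ]
[-3.7  0.2 18. ]
```

View pics/w4.png

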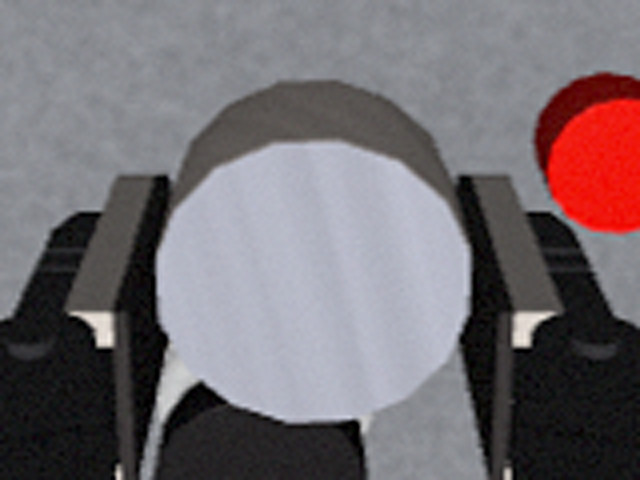

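The cap is held and centred, disc at (318,260). Moving to pot B.

Request:
play_rows:
  increments:
    - [0,0,0,1,2.5,0,3.5]
    - [0,0,0,1.5,4,0,3.5]
    - [0,0,0,1.5,4,0,3.5]
    - [0,0,0,1.5,4,0,3.5]
    - [0,0,0,1.5,4,0,3.5]
    - [0,0,0,1,3,0,3.5]
    - [0,0,0,0.55,1.5,0,3.5]
    - [0,0,0,0,0,2,3.5]
    - [0,0,0,0,0,0.5,3.5]
    - [0,0,0,0,0,0,3.5]
    - [0,0,0,0,0,0,3.5]
    - [0,0,0,0,0,0,3.5]
    - [0,0,0,0,0,0,3.5]
    - [0,0,0,0,0,0,3.5]

```text
clock: 15.75
eef_pos: [570.9, 175.9, 137.8]
tool_rot: [0.0, 0.001, 1.0, 0.0]
force: [-0.2, 0.1, -0.4]
finger_gap: 38.3
grip_force: 50.4
```

```bash
python3 -c "
from h import *
go((569.3,176,95))"
```

```text
t 15.75 p [570.9 175.9 137.8] yawy 1.5686 tilt [0.0008 0.0003] F [-0.2  0.1 -0.4] gap 38.3
 d cm [0.17 0.01 4.28]
```

Request:
play_rows:
  increments:
    - [0,0,0,0.15,0,1,3.5]
    - [0,0,0,0,0,1.5,3.5]
    - [0,0,0,0,0,1,3.5]
    - [0,0,0,0,0,0.4,3.5]
    - [0,0,0,0,0,0.2,3.5]
    - [0,0,0,0,0,0.2,3.5]
    - [0,0,0,0,0,0,3.5]
    - [0,0,0,0,0,0,3.5]
    - [0,0,0,0,0,0,3.5]
  grip_force: 60

```text
clock: 16.65
eef_pos: [569.5, 176.2, 94.5]
tool_rot: [0.0, 0.001, 1.0, 0.0]
force: [0.0, -0.2, -0.3]
finger_gap: 37.7
grip_force: 61.4
```

Request:
play_rows:
  increments:
    - [0,0,0,0,0,0.15,3.5]
    - [0,0,0,0,0,0.15,3.5]
    - [0,0,0,0,0,0.15,3.5]
    - [0,0,0,0,0,0.15,3.5]
    - [0,0,0,0,0,0,3.5]
    - [0,0,0,0,0,0,3.5]

```text
clock: 17.25
eef_pos: [569.5, 176.2, 89.2]
tool_rot: [0.0, 0.001, 1.0, 0.0]
force: [-1.1, -0.5, 5.3]
finger_gap: 38.1
grip_force: 62.1
```

Request:
play_rows:
  increments:
    - [0,0,0,0,0,0.1,3.5]
    - [0,0,0,0,0,0.1,3.5]
    - [0,0,0,0,0,0.1,3.5]
    - [0,0,0,0,0,0.1,3.5]
    - [0,0,0,0,0,0,3.5]
    - [0,0,0,0,0,0,3.5]

```text
clock: 17.85
eef_pos: [569.5, 176.2, 86.8]
tool_rot: [0.0, 0.001, 1.0, 0.0]
force: [-4.6, -0.9, 16.7]
finger_gap: 38.2
grip_force: 63.2
```

Request:
play_rows:
  increments:
    - [0,0,0,0,0,0.1,3.5]
    - [0,0,0,0,0,0.1,3.5]
    - [0,0,0,0,0,0.1,3.5]
    - [0,0,0,0,0,0,3.5]
    - [0,0,0,0,0,0,3.5]

```text
clock: 18.35
eef_pos: [569.6, 176.2, 86.7]
tool_rot: [0.0, 0.001, 1.0, 0.001]
force: [-8.9, -3.5, 37.1]
finger_gap: 38.3
grip_force: 65.2
```

Stopped at 86.7 with 37 N, so it is home. Releasing and heading toward cap d at (554,−156).

Request:
play_rows:
  increments:
    - [0,0,0,0,0,-0.4,3.5]
    - [0,0,0,0,0,0,5.6]
    - [0,0,0,0,0,0,5.6]
    - [0,0,0,0,0,0,5.6]
    - [0,0,0,0,0,-1,5.6]
    - [0,0,0,0,0,-2,5.6]
    - [0,0,0,0,0,-3,5.6]
    - [0,0,0,0,0,-3,5.6]
    - [0,0,0,0.1,-3,0,6]
    - [0,0,0,0.2,-4,0,6]
    - [0,0,0,0.2,-4,0,6]
    - [0,0,0,0.2,-4,0,6]
    - [0,0,0,0.2,-4,0,6]
    - [0,0,0,0.2,-4,0,6]
    - [0,0,0,0.2,-4,0,6]
    - [0,0,0,0.2,-4,0,6]
    - [0,0,0,0,-2,0,6]
    - [0,0,0,0,0,0,6]
    - [0,0,0,0,0,0,6]
    - [0,0,0,0,0,0,6]

```text
clock: 20.35
eef_pos: [553.7, -151.7, 175.3]
tool_rot: [-0.0, -0.0, 1.0, 0.001]
force: [0.2, 0.3, -0.2]
finger_gap: 60.1
grip_force: 0.0
```

```bash
python3 -c "
from h import *
im=caps();go((554,-156,100),(554,-156,4))
save(im,'t3.png',(185,185,265,285),6)
c=im['color'].astype(int);m=(((c.min(2)>135)&(c.max(2)<195))).astype(np.uint8);k,l,s,ce=cv2.connectedComponentsWithStats(m)
for i in range(1,k):
  if s[i,4]>60 and 190<ce[i][0]<262 and 200<ce[i][1]<260: print(s[i,4],onz(im,*ce[i],105).round(1))
"
```

```text
140 [ 648.5 -147.1   22. ]
t 20.4 p [ 553.8 -151.6  175.3] yawy 1.5722 tilt [-0.0002  0.0012] F [ 0.6  0.4 -0.5] gap 60.2
 d cm [-0.03 -0.45  7.53]
 d cm [-0.   -0.01  9.6 ]
166 [576.5 250.3 105. ]
171 [569.7 175.5 105. ]
```

Caps on A (576.5,250.3) and B (569.7,175.5) both sit over their pots. Picking up cap d.

Request:
play_rows:
  increments:
    - [0,0,0,0,-0.4,2,6]
    - [0,0,0,0,0,4,6]
    - [0,0,0,0,0,4,6]
    - [0,0,0,0,0,3,6]
    - [0,0,0,0,0,2.5,6]
    - [0,0,0,0,0,1.2,6]
    - [0,0,0,0,0,0.4,6]
    - [0,0,0,0,0,0,6]
    - [0,0,0,0,0,0,3.5]
    - [0,0,0,0,0,0,3.5]
    - [0,0,0,0,0,0,3.5]
    - [0,0,0,0,0,0,3.5]
    - [0,0,0,0,0,0,3.5]
    - [0,0,0,0,0,0,3.5]
  grip_force: 60

```text
clock: 21.8
eef_pos: [554.6, -157.9, 6.0]
tool_rot: [0.001, 0.001, 1.0, -0.0]
force: [-0.8, 0.7, 7.8]
finger_gap: 37.7
grip_force: 60.1
```

Request:
play_rows:
  increments:
    - [0,0,0,0,0,-1,3.5]
    - [0,0,0,0,0,-3,3.5]
    - [0,0,0,0,0,-4,3.5]
    - [0,0,0,0,0,-4,3.5]
    - [0,0,0,0,0,-4,3.5]
    - [0,0,0,0,0,0,3.5]
    - [0,0,0,0,0,0,3.5]
    - [0,0,0,0,0,0,3.5]
    - [0,0,0,0,0,0,3.5]

```text
clock: 22.7
eef_pos: [552.2, -157.6, 162.9]
tool_rot: [-0.002, 0.001, 1.0, 0.0]
force: [0.7, 0.6, -0.4]
finger_gap: 37.4
grip_force: 60.3
```

```bash
python3 -c "
from h import *
go((493.7,184.2,140));im=get_image('wrist');s,p,Rm=st();c=im['color'].astype(int)
m=(c[:,:,0]>c[:,:,2]+4)&(c.min(2)>145)
r=np.nonzero(m[258,270:370])[0]+270;q=np.nonzero(m[200:320,318])[0]+200
print(r.min(),r.max(),q.min(),q.max(),[ (onz(im,318,258,p[2]+18)-p).round(1)])"
```

```text
t 22.7 p [ 552.2 -157.6  162.9] yawy 1.5691 tilt [-0.003   0.0006] F [ 0.7  0.6 -0.4] gap 37.4
 d cm [ 5.91 34.17  2.33]
281 355 224 292 [array([-3.4,  0.2, 18. ])]
```

Request:
play_rows:
  increments:
    - [0,0,0,0.4,3,0,3.5]
    - [0,0,0,0.7,4,0,3.5]
    - [0,0,0,0.7,4,0,3.5]
    - [0,0,0,0.7,4,0,3.5]
    - [0,0,0,0.7,4,0,3.5]
    - [0,0,0,0.7,4,0,3.5]
    - [0,0,0,0.7,4,0,3.5]
    - [0,0,0,0.7,4,0,3.5]
    - [0,0,0,0.6,3.1,0,3.5]
    - [0,0,0,0,0,1,3.5]
    - [0,0,0,0,0,1,3.5]
    - [0,0,0,0,0,0,3.5]
    - [0,0,0,0,0,0,3.5]
    - [0,0,0,0,0,0,3.5]
    - [0,0,0,0,0,0,3.5]

```text
clock: 24.25
eef_pos: [495.6, 182.3, 144.6]
tool_rot: [0.0, 0.002, 1.0, -0.0]
force: [0.1, 1.3, 0.8]
finger_gap: 37.6
grip_force: 60.3
```

```bash
python3 -c "
from h import *
go((494,184.2,95));im=get_image('top')"
```

```text
t 24.25 p [495.6 182.3 144.6] yawy 1.5673 tilt [ 0.0006 -0.    ] F [0.1 1.3 0.8] gap 37.6
 d cm [0.16 0.19 4.96]
```

Request:
play_rows:
  increments:
    - [0,0,0,0.1,0.15,1,3.5]
    - [0,0,0,0,0,2,3.5]
    - [0,0,0,0,0,1.2,3.5]
    - [0,0,0,0,0,0.4,3.5]
    - [0,0,0,0,0,0.2,3.5]
    - [0,0,0,0,0,0.2,3.5]
    - [0,0,0,0,0,0,3.5]
    - [0,0,0,0,0,0,3.5]
    - [0,0,0,0,0,0,3.5]

```text
clock: 25.2
eef_pos: [494.6, 184.9, 94.5]
tool_rot: [0.001, 0.001, 1.0, 0.0]
force: [-0.4, -0.7, 0.2]
finger_gap: 37.8
grip_force: 60.4
```

Request:
play_rows:
  increments:
    - [0,0,0,0,0,0.15,3.5]
    - [0,0,0,0,0,0.15,3.5]
    - [0,0,0,0,0,0.1,3.5]
    - [0,0,0,0,0,0.1,3.5]
    - [0,0,0,0,0,0,3.5]
    - [0,0,0,0,0,0,3.5]

```text
clock: 25.8
eef_pos: [494.7, 184.9, 90.0]
tool_rot: [0.001, 0.001, 1.0, 0.0]
force: [-1.0, -0.4, 6.2]
finger_gap: 37.6
grip_force: 60.9
```

Request:
play_rows:
  increments:
    - [0,0,0,0,0,0.1,3.5]
    - [0,0,0,0,0,0.1,3.5]
    - [0,0,0,0,0,0.1,3.5]
    - [0,0,0,0,0,0.1,3.5]
    - [0,0,0,0,0,0.1,3.5]
    - [0,0,0,0,0,0,3.5]
    - [0,0,0,0,0,0,3.5]

```text
clock: 26.5
eef_pos: [494.8, 184.9, 88.8]
tool_rot: [0.001, 0.001, 1.0, 0.001]
force: [-7.4, -2.1, 39.9]
finger_gap: 37.9
grip_force: 64.4
```

Request:
play_rows:
  increments:
    - [0,0,0,0,0,0.1,3.5]
    - [0,0,0,0,0,0.1,3.5]
    - [0,0,0,0,0,0,3.5]
    - [0,0,0,0,0,0,3.5]

```text
clock: 26.9
eef_pos: [494.8, 185.0, 88.6]
tool_rot: [0.001, 0.001, 1.0, 0.001]
force: [-11.9, -3.1, 56.7]
finger_gap: 37.7
grip_force: 66.2
```

Hard stop with a clear rise in force, so it is home. Releasing, then retreating toward the plate and checking the cap heights with both views.

Request:
play_rows:
  increments:
    - [0,0,0,0,0,-0.5,3.5]
    - [0,0,0,0,0,0,5.6]
    - [0,0,0,0,0,0,5.6]
    - [0,0,0,0,0,0,5.6]
    - [0,0,0,0,0,-1,5.6]
    - [0,0,0,0,0,-2,5.6]
    - [0,0,0,0,0,-3,5.6]
    - [0,0,0,0,0,-3,5.6]
    - [0,0,0,-0.3,-3,0,6]
    - [0,0,0,-0.6,-4,0,6]
    - [0,0,0,-0.6,-4,0,6]
    - [0,0,0,-0.6,-4,0,6]
    - [0,0,0,-0.6,-4,0,6]
    - [0,0,0,-0.6,-4,0,6]
    - [0,0,0,-0.6,-4,0,6]
    - [0,0,0,-0.6,-4,0,6]
    - [0,0,0,-0.6,-4,0,6]
    - [0,0,0,-0.6,-4,0,6]
    - [0,0,0,-0.6,-4,0,5]
    - [0,0,0,-0.6,-4,0,5]

```text
clock: 28.9
eef_pos: [562.1, -287.0, 177.3]
tool_rot: [-0.0, 0.001, 1.0, 0.0]
force: [-0.4, 0.4, 0.7]
finger_gap: 50.1
grip_force: 0.0
```

```bash
cat > chk.py <<'E'
from h import *
t=get_image('top');s=get_image('scene');go((571,-364,60))
def cen(im,P,lo,hi,w=9):
    c=im["color"].astype(int);x,y=proj(im,P).round().astype(int);m=np.zeros(c.shape[:2],np.uint8)
    b=c[y-w:y+w+1,x-w:x+w+1];m[y-w:y+w+1,x-w:x+w+1]=(b.min(2)>lo)&(b.max(2)<hi)&(b[:,:,0]>b[:,:,2]+6)
    k,l,q,ce=cv2.connectedComponentsWithStats(m);i=1+np.argmax(q[1:,4]);return ce[i],q[i,4]
for P in [(576.5,251,105),(569,176,105),(494,184,105)]:
    a,n1=cen(t,P,135,200);b,n2=cen(s,P,125,200)
    o1,d1=ray(t,*a);o2,d2=ray(s,*b);k=np.linalg.lstsq(np.c_[d1,-d2],o2-o1,rcond=None)[0]
    p,q=o1+d1*k[0],o2+d2*k[1];print(n1,n2,((p+q)/2).round(1),np.linalg.norm(p-q).round(1))
c=t["color"]; m=(c.min(2)>195).astype(np.uint8);k,l,q,ce=cv2.connectedComponentsWithStats(m)
for i in range(1,k):
    if q[i,4]>1500:
        r=cv2.minAreaRect(np.argwhere(l==i)[:,::-1].astype(np.float32));B=np.array([onz(t,*v,6)[:2] for v in cv2.boxPoints(r)]);print(q[i,4],B.round(1),B.mean(0).round(1),np.diff(B,axis=0).round(1))
save(s,'s4.png',(100,60,440,340),2)
E
python3 chk.py
```

```text
t 29.0 p [ 561.6 -294.1  177.8] yawy 1.5594 tilt [ 0.0012 -0.006 ] F [ 0.7 -0.8 -0.2] gap 50.3
 d cm [-1.   -6.91 11.82]
160 155 [576.9 250.8 105.5] 1.0
169 155 [570.1 175.6 104.3] 0.0
168 154 [495.8 183.4 107.8] 0.7
```

View pics/s4.png

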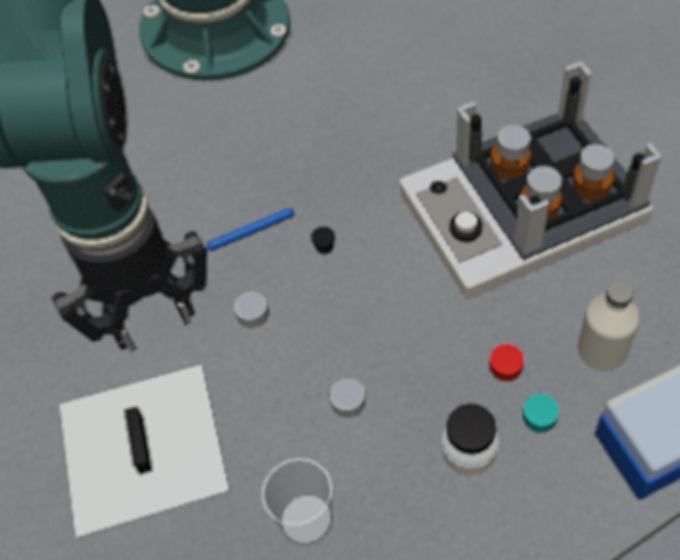

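All three caps are on. C measures 107.8 mm at its top, against about 105 for A and B, which is doubtful. I'll press C from above with the fingers closed to make sure.

Request:
play_rows:
  increments:
    - [0,0,0,0.3,3,0,0]
    - [0,0,0,0.6,4,0,0]
    - [0,0,0,0.6,4,0,0]
    - [0,0,0,0.6,4,0,0]
    - [0,0,0,0.6,4,0,0]
    - [0,0,0,0.6,4,0,0]
    - [0,0,0,0.6,4,0,0]
    - [0,0,0,0.6,4,0,0]
    - [0,0,0,0.6,4,0,0]
    - [0,0,0,0.6,4,0,0]
    - [0,0,0,0.6,4,0,0]
    - [0,0,0,0.6,4,0,0]
    - [0,0,0,0,1.3,2,0]
    - [0,0,0,0,0,2,0]
    - [0,0,0,0,0,0,0]
    - [0,0,0,0,0,0,0]
    - [0,0,0,0,0,0,0]
    - [0,0,0,0,0,0,0]

```text
clock: 30.8
eef_pos: [494.9, 197.3, 138.3]
tool_rot: [0.001, 0.002, 1.0, 0.0]
force: [0.3, 0.5, -0.8]
finger_gap: 0.3
grip_force: 0.0
```

```bash
python3 -c "
from h import *
go((494,184.,108))"
```

```text
t 30.8 p [494.9 197.3 138.3] yawy 1.5677 tilt [0.0016 0.0006] F [ 0.3  0.5 -0.8] gap 0.3
 d cm [ 0.09 -1.34  3.03]
```

Request:
play_rows:
  increments:
    - [0,0,0,0.1,-1.3,0,0]
    - [0,0,0,0,0,1,0]
    - [0,0,0,0,0,1,0]
    - [0,0,0,0,0,0.6,0]
    - [0,0,0,0,0,0.3,0]
    - [0,0,0,0,0,0.2,0]
    - [0,0,0,0,0,0,0]
    - [0,0,0,0,0,0,0]
    - [0,0,0,0,0,0,0]

```text
clock: 31.7
eef_pos: [493.3, 184.9, 106.5]
tool_rot: [0.0, 0.001, 1.0, 0.0]
force: [-0.6, 0.6, 0.2]
finger_gap: 0.1
grip_force: 0.0
```

Request:
play_rows:
  increments:
    - [0,0,0,0,0,0.1,0]
    - [0,0,0,0,0,0.1,0]
    - [0,0,0,0,0,0.1,0]
    - [0,0,0,0,0,0,0]
    - [0,0,0,0,0,0,0]

```text
clock: 32.2
eef_pos: [493.4, 184.8, 105.0]
tool_rot: [0.0, 0.001, 1.0, 0.0]
force: [-3.5, -1.3, 14.2]
finger_gap: 0.1
grip_force: 7.3
```

Request:
play_rows:
  increments:
    - [0,0,0,0,0,0.1,0]
    - [0,0,0,0,0,0,0]
    - [0,0,0,0,0,0,0]

```text
clock: 32.5
eef_pos: [493.4, 184.9, 105.0]
tool_rot: [0.0, 0.001, 1.0, 0.0]
force: [-4.1, -1.9, 23.3]
finger_gap: -0.0
grip_force: 11.4
```

Request:
play_rows:
  increments:
    - [0,0,0,0,0,-2,0]
    - [0,0,0,0,0,-4,0]
    - [0,0,0,-0.3,-3,-3,3]
    - [0,0,0,-0.6,-4,0,4]
    - [0,0,0,-0.6,-4,0,4]
    - [0,0,0,-0.6,-4,0,4]
    - [0,0,0,-0.6,-4,0,4]
    - [0,0,0,-0.6,-4,0,4]
    - [0,0,0,-0.6,-4,0,4]
    - [0,0,0,-0.6,-4,0,4]
    - [0,0,0,-0.6,-4,0,4]
    - [0,0,0,-0.6,-4,0,4]
    - [0,0,0,-0.6,-4,0,4]
    - [0,0,0,-0.6,-4,0,4]
    - [0,0,0,-0.6,-4,0,4]
    - [0,0,0,-0.6,-4,0,4]
    - [0,0,0.14,0,0,0,4]
    - [0,0,0.14,0,0,0,4]
    - [0,0,0,0,0,0,4]
    - [0,0,0,0,0,0,4]

```text
clock: 34.5
eef_pos: [573.1, -364.9, 192.1]
tool_rot: [-0.0, 0.139, 0.99, 0.0]
force: [-0.3, -0.5, -0.4]
finger_gap: 40.2
grip_force: 0.0
```

```bash
sed -i 's/>195).astype/>185).astype/; s/>1500/>700/' chk.py; python3 chk.py; python3 -c "
from h import *
im=get_image('wrist');save(im,'w5.png');go((571,-364,60))"
```

```text
t 34.6 p [ 573.2 -364.8  192.3] yawy 1.2918 tilt [-0.0001  0.0003] F [-0.2 -0.5  0.4] gap 40.2
 d cm [2.300e-01 1.000e-02 1.323e+01]
160 152 [576.9 250.8 105.2] 0.9
165 152 [569.8 175.7 104.4] 0.3
167 152 [495.5 183.8 106.9] 0.1
2504 [[ 515.3 -265.1]
 [ 667.7 -309.2]
 [ 625.7 -468.4]
 [ 474.2 -421.4]] [ 570.7 -366. ] [[ 152.4  -44.1]
 [ -42.1 -159.2]
 [-151.5   47. ]]
862 [[431.2 140.4]
 [620.5 120.7]
 [611.1  43. ]
 [422.9  64.1]] [521.4  92.1] [[ 189.2  -19.7]
 [  -9.4  -77.7]
 [-188.2   21.1]]
t 34.65 p [ 573.2 -364.9  192.3] yawy 1.2913 tilt [0.     0.0003] F [ 0.  -0.4  0.2] gap 40.2
 d cm [ 0.23  0.03 13.23]
```

View pics/w5.png

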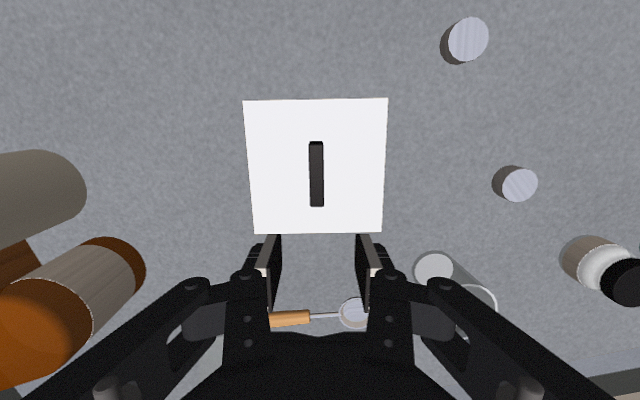

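The plate is unmoved and the gripper is aligned with it. In the wrist view its corners are at (243,101), (387,98), (382,231) and (255,234), with the handle at (316,172). C's cap top is confirmed at 105.0 by contact.

```bash
python3 -c "
from h import *
im=get_image('wrist');c=im['color']
m=np.zeros(c.shape[:2],np.uint8);m[85:245,225:405]=c[85:245,225:405].min(2)>190
q=max(cv2.findContours(m,0,2)[0],key=cv2.contourArea);a=cv2.approxPolyDP(q,8,True)[:,0];print(a.tolist())
P=np.array([onz(im,*v,6)[:2] for v in a]);print(P.round(1),P.mean(0).round(1));d=np.diff(np.vstack([P,P[:1]]),axis=0);print(np.hypot(*d.T).round(1),np.degrees(np.arctan2(d[:,1],d[:,0])).round(2))
m[:]=0;m[120:220,290:345]=c[120:220,290:345].max(2)<70
x,y,w,h=cv2.boundingRect(m);print(x,y,w,h)
b=onz(im,x+w/2,y+h,36);t=onz(im,x+w/2,y,36);print(b,t)
go((571,-364.5,9))"
```

```text
[[387, 98], [242, 101], [255, 233], [381, 231]]
[[ 513.4 -268.7]
 [ 472.4 -422.2]
 [ 625.2 -462.1]
 [ 666.6 -309. ]] [ 569.4 -365.5]
[158.9 157.9 158.5 158.4] [-104.97  -14.62   74.87  165.24]
309 141 15 65
[ 602.08410842 -374.63141579   36.        ] [ 533.4388775  -354.71838288   36.        ]
t 34.7 p [ 573.2 -365.   192.4] yawy 1.2908 tilt [0.0002 0.0002] F [-0.3 -0.7 -0.2] gap 40.0
 d cm [ 2.300e-01 -1.000e-02  1.834e+01]
```

Request:
play_rows:
  increments:
    - [0,0,0,0.3,0,2,4]
    - [0,0,0,0,0,4,4]
    - [0,0,0,0,0,4,4]
    - [0,0,0,0,0,4,4]
    - [0,0,0,0,0,2.5,4]
    - [0,0,0,0,0,1.2,4]
    - [0,0,0,0,0,0.4,4]
    - [0,0,0,0,0,0,4]
    - [0,0,0,0,0,0,4]
    - [0,0,0,0,0,0,1]
    - [0,0,0,0,0,0,1]
    - [0,0,0,0,0,0,1]
    - [0,0,0,0,0,0,1]
    - [0,0,0,0,0,0,1]
    - [0,0,0,0,0,0,1]
  grip_force: 80

```text
clock: 36.2
eef_pos: [571.3, -365.3, 13.1]
tool_rot: [0.001, 0.14, 0.99, -0.001]
force: [-0.6, 0.1, 5.8]
finger_gap: 14.5
grip_force: 80.1
```

Request:
play_rows:
  increments:
    - [0,0,0,0,0,-1,1]
    - [0,0,0,0,0,-2,1]
    - [0,0,0,0,0,-4,1]
    - [0,0,0,0,0,-4,1]
    - [0,0,0,0,0,-4,1]
    - [0,0,0,0,0,-3,1]
    - [0,0,0,0,0,0,1]
    - [0,0,0,0,0,0,1]
    - [0,0,0,0,0,0,1]
    - [0,0,0,0,0,0,1]
    - [0,0,0,0,0,0,1]

```text
clock: 37.3
eef_pos: [569.4, -364.0, 189.5]
tool_rot: [-0.001, 0.14, 0.99, 0.001]
force: [-0.0, 0.1, -2.1]
finger_gap: 14.4
grip_force: 78.9
```

```bash
python3 -c "
from h import *
im=get_image('wrist');save(im,'w6.png');go((534.6,217.6,190))"
```

```text
t 37.35 p [ 569.6 -364.2  189.8] yawy 1.289 tilt [-0.0022  0.0012] F [ 0.5 -0.1 -2.4] gap 14.7
 d cm [19.54 54.91  0.06]
```

View pics/w6.png

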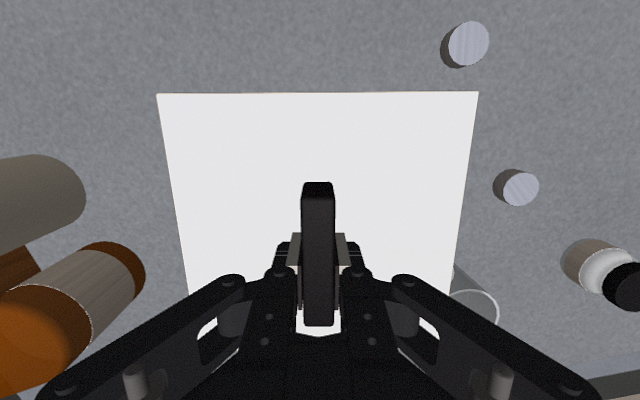

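The plate is held by its handle and looks level, with its far corners at (157,94) and (478,92).

```bash
python3 -c "
from h import *
im=get_image('wrist');s,p,Rm=st()
for z in(-5,-7):
  print([ (Rm.T@(onz(im,u,v,p[2]+z)-p)).round(1) for u,v in[(157,94),(478,92)]])"
```

```text
[array([ 80.8, -78.3,   5.1]), array([81.5, 78.4,  5.2])]
[array([ 80.9, -79.4,   7.1]), array([81.6, 79.4,  7.2])]
```

Request:
play_rows:
  increments:
    - [0,0,-0.087,0,0,0,1]
    - [0,0,-0.087,0,0,0,1]
    - [0,0,0,0.3,2,0,1]
    - [0,0,0,0.6,4,0,1]
    - [0,0,0,0.6,4,0,1]
    - [0,0,0,0.6,4,0,1]
    - [0,0,0,0.6,4,0,1]
    - [0,0,0,0.6,4,0,1]
    - [0,0,0,0.6,4,0,1]
    - [0,0,0,0.6,4,0,1]
    - [0,0,0,0.6,4,0,1]
    - [0,0,0,0.6,4,0,1]
    - [0,0,0,0.6,4,0,1]
    - [0,0,0,0.6,4,0,1]
    - [0,0,0,0.6,4,0,1]
    - [0,0,0,0.6,4,0,1]
    - [0,0,0,0,0,0,1]
    - [0,0,0,0,0,0,1]
    - [0,0,0,0,0,0,1]

```text
clock: 39.3
eef_pos: [547.3, 180.1, 191.1]
tool_rot: [-0.0, 0.054, 0.999, -0.0]
force: [0.3, -0.5, -2.5]
finger_gap: 14.3
grip_force: 78.9
```

```bash
python3 -c "
from h import *
go((534.6,217.6,150))"
```

```text
t 39.3 p [547.3 180.1 191.1] yawy 1.4618 tilt [-0.0007 -0.001 ] F [ 0.3 -0.5 -2.5] gap 14.3
 d cm [1.67 3.59 4.11]
```

Request:
play_rows:
  increments:
    - [0,0,0,0.6,1.6,0,1]
    - [0,0,0,1,2,0,1]
    - [0,0,0,0,0,1.5,1]
    - [0,0,0,0,0,1.5,1]
    - [0,0,0,0,0,0.7,1]
    - [0,0,0,0,0,0,1]
    - [0,0,0,0,0,0,1]
    - [0,0,0,0,0,0,1]
    - [0,0,0,0,0,0,1]
    - [0,0,0,0,0,0,1]

```text
clock: 40.3
eef_pos: [536.1, 218.6, 154.8]
tool_rot: [0.0, 0.054, 0.999, 0.0]
force: [-0.6, -0.2, -2.8]
finger_gap: 14.2
grip_force: 78.9
```

```bash
python3 -c "
from h import *
im=get_image('wrist');save(im,'w7.png');go((535.4,217.3,150))
T=R.from_euler('z',-0.108).as_matrix()
for sx,sy in[(-1,-1),(-1,1),(1,-1),(1,1)]: print(proj(im,np.array([534.4,217.3,0])+T@np.array([sx*84,sy*84,129])).round(1))"
```

```text
t 40.35 p [536.  218.6 154.7] yawy 1.4629 tilt [0.0007 0.0004] F [-0.7  0.4 -1.8] gap 14.4
 d cm [ 0.04 -0.13  0.47]
[162.9  86.1]
[466.6  85.7]
[199.9 333.5]
[431.8 333. ]
```

View pics/w7.png

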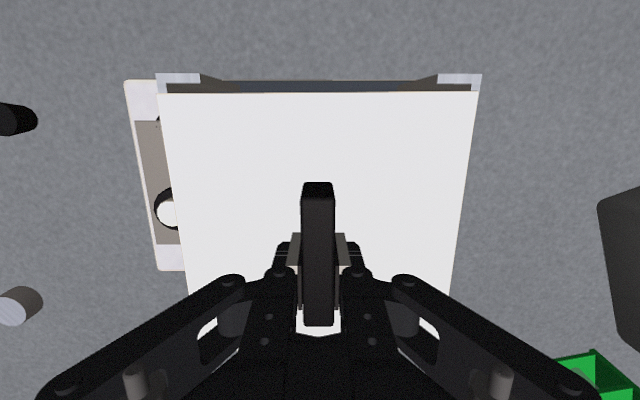

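The guides' far outer corners show at (156,73) and (482,74), and the plate's far edge runs (157,93) to (478,92). I'll compute the offset of plate to guides from this one view.

```bash
python3 -c "
from h import *
im=get_image('wrist');s,p,Rm=st();c=im['color'];K=im['camera_matrix'];print(K[0,2],K[0,0])
save(im,'w8.png',(140,60,500,110),2.2)
for z,us in [(129,[(156,73),(482,74)]),(p[2]-6,[(157.5,93),(478.5,92)])]:
  print(z,[ (Rm.T@(onz(im,u,v,z)-p)).round(1) for u,v in us])"
```

```text
317.8695085895241 285.2446825115315
129 [array([ 92.1, -88.1,  25.5]), array([91.4, 90. , 25.6])]
148.6097538536652 [array([ 81. , -78.7,   5.9]), array([81.2, 79.2,  6. ])]
```

View pics/w8.png

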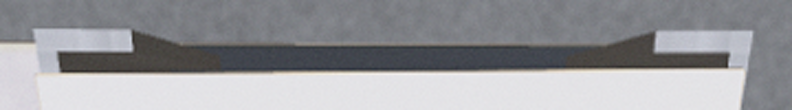

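Request:
play_rows:
  increments:
    - [0,0,0,0.12,0.03,0,1]
    - [0,0,0,0,0,0.6,1]
    - [0,0,0,0,0,0.6,1]
    - [0,0,0,0,0,0.4,1]
    - [0,0,0,0,0,0.2,1]
    - [0,0,0,0,0,0,1]
    - [0,0,0,0,0,0,1]
    - [0,0,0,0,0,0,1]

```text
clock: 41.2
eef_pos: [534.8, 219.0, 136.5]
tool_rot: [0.0, 0.054, 0.999, 0.0]
force: [0.1, -0.1, -2.0]
finger_gap: 14.5
grip_force: 78.9
```

Request:
play_rows:
  increments:
    - [0,0,0,0,0,0.2,1]
    - [0,0,0,0,0,0.2,1]
    - [0,0,0,0,0,0.1,1]
    - [0,0,0,0,0,0,1]
    - [0,0,0,0,0,0,1]

```text
clock: 41.7
eef_pos: [534.9, 219.1, 132.0]
tool_rot: [0.0, 0.054, 0.999, 0.0]
force: [-1.6, 0.4, 5.9]
finger_gap: 14.2
grip_force: 80.1
```

Contact came at 132, so the underside is at about 121 on the pads as expected. Pressing down level with the grip held.

Request:
play_rows:
  increments:
    - [0,0,0,0,0,0.15,1]
    - [0,0,0,0,0,0.15,1]
    - [0,0,0,0,0,0.15,1]
    - [0,0,0,0,0,0.15,1]
    - [0,0,0,0,0,0,1]
    - [0,0,0,0,0,0,1]

```text
clock: 42.3
eef_pos: [534.9, 219.1, 126.0]
tool_rot: [0.0, 0.054, 0.999, 0.0]
force: [-0.9, -0.6, 6.1]
finger_gap: 14.3
grip_force: 80.2
```

Request:
play_rows:
  increments:
    - [0,0,0,0,0,0.1,1]
    - [0,0,0,0,0,0.1,1]
    - [0,0,0,0,0,0.1,1]
    - [0,0,0,0,0,0,1]
    - [0,0,0,0,0,0,1]

```text
clock: 42.8
eef_pos: [535.0, 219.1, 125.8]
tool_rot: [0.0, 0.054, 0.999, 0.001]
force: [-6.9, -2.1, 26.0]
finger_gap: 14.3
grip_force: 82.9
```

Request:
play_rows:
  increments:
    - [0,0,0,0,0,-0.3,1]
    - [0,0,0,0,0,0,4]
    - [0,0,0,0,0,0,4]
    - [0,0,0,0,0,0,4]
    - [0,0,0,0,0,-1,4]
    - [0,0,0,0,0,-2,4]
    - [0,0,0,0,0,-2,4]
    - [0,0,0,0,0,0,0]
    - [0,0,0,0,0,0,0]
    - [0,0,0,0,0,0,0]
    - [0,0,0,0,0,0,0]
    - [0,0,0,0,0,0,0]

```text
clock: 44.0
eef_pos: [534.1, 218.8, 174.5]
tool_rot: [-0.001, 0.054, 0.999, -0.0]
force: [-1.0, -0.8, 0.7]
finger_gap: 0.1
grip_force: 0.0
```

Request:
play_rows:
  increments:
    - [0,0,0,0,0,1.2,0]
    - [0,0,0,0,0,0.8,0]
    - [0,0,0,0,0,0.3,0]
    - [0,0,0,0,0,0.2,0]
    - [0,0,0,0,0,0.2,0]
    - [0,0,0,0,0,0,0]
    - [0,0,0,0,0,0,0]

```text
clock: 44.7
eef_pos: [534.3, 218.7, 149.1]
tool_rot: [-0.0, 0.054, 0.999, -0.0]
force: [-1.9, -0.6, 6.1]
finger_gap: -0.2
grip_force: 2.8
```

The handle top is at 149.1, so the underside is at 113 and the plate is home. One firm press, then lift and look.

Request:
play_rows:
  increments:
    - [0,0,0,0,0,0.15,0]
    - [0,0,0,0,0,0,0]
    - [0,0,0,0,0,0,0]

```text
clock: 45.0
eef_pos: [534.3, 218.8, 149.0]
tool_rot: [-0.0, 0.054, 0.999, 0.0]
force: [-4.8, -1.9, 15.1]
finger_gap: 0.2
grip_force: 7.6
```

Request:
play_rows:
  increments:
    - [0,0,0,0,0,-2,0]
    - [0,0,0,0,0,-2,0]
    - [0,0,0,0,-3,0,0]
    - [0,0,0,0,-4,0,0]
    - [0,0,0,0,-4,0,0]
    - [0,0,0,-2,-2.4,0,0]
    - [0,0,0,0,0,0,0]
    - [0,0,0,0,0,0,0]
    - [0,0,0,0,0,0,0]
    - [0,0,0,0,0,0,0]

```text
clock: 46.0
eef_pos: [539.7, 85.1, 186.7]
tool_rot: [-0.0, 0.053, 0.999, 0.0]
force: [-0.2, 0.3, 0.1]
finger_gap: 0.3
grip_force: 0.0
```

```bash
python3 -c "
from h import *
im=get_image('scene');save(im,'s9.png',(270,70,450,205),4.4);go((540.4,84.7,100),(540.4,84.7,58))
im=get_image('wrist');c=im['color'];m=(c.min(2)>200).astype(np.uint8);k,l,q,ce=cv2.connectedComponentsWithStats(m)
print(proj(im,(540.4,84.7,58)),[(ce[i].round(1),onz(im,*ce[i],58).round(1),q[i,4]) for i in range(1,k) if 150<q[i,4]<6000])"
```

```text
t 46.05 p [539.7  85.  186.7] yawy 1.4655 tilt [-0.0004  0.0005] F [-0.4  0.   0.8] gap -0.2
 d cm [-0.08 -0.03  8.67]
 d cm [-0.  -0.   4.2]
[317.37770858 186.88032154] [(array([398.9,  60.8]), array([434.8, 167.4,  58. ]), np.int32(444)), (array([321.2, 138.4]), array([493.8,  93.4,  58. ]), np.int32(5887)), (array([318.1, 184.9]), array([538.5,  85.7,  58. ]), np.int32(447)), (array([584.3, 282.8]), array([679.4, 362.5,  58. ]), np.int32(219))]
```

View pics/s9.png

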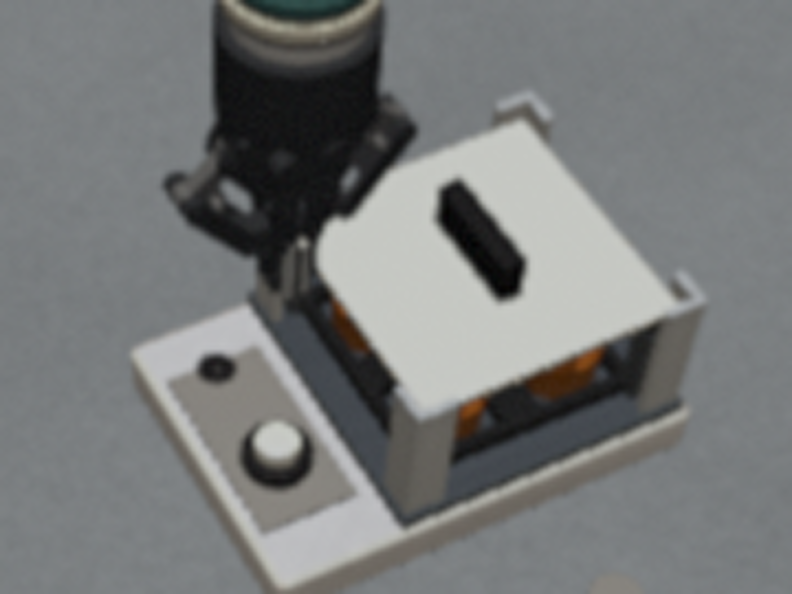

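The plate lies level inside the guides and the button is free. With the fingers in their present direction the knuckles could touch the plate edge while pressing, so I'll turn the tool a quarter turn first.

```bash
python3 -c "
from h import *
print(read_state()['joint_positions'].round(2))
T=R.from_euler('z',-0.108).as_matrix();print((np.array([539.9,85.2,58])+T@[0,-4,0]).round(1))"
```

```text
[-0.35  0.43  0.15  2.06 -0.1   0.66  1.33]
[539.5  81.2  58. ]
```

Request:
play_rows:
  increments:
    - [0,0,-0.14,0,0,0,0]
    - [0,0,-0.14,0,0,0,0]

```text
clock: 46.3
eef_pos: [539.8, 84.5, 186.7]
tool_rot: [-0.0, -0.09, 0.996, -0.0]
force: [0.5, 0.2, -0.6]
finger_gap: 0.3
grip_force: 0.0
```

```bash
python3 -c "
from h import *
print(read_state()['joint_positions'].round(2))"
```

```text
[-0.29  0.43  0.07  2.05 -0.05  0.66  1.56]
```

Request:
play_rows:
  increments:
    - [0,0,0.142,0,0,0,0]
    - [0,0,0.142,0,0,0,0]
    - [0,0,0.142,0,0,0,0]
    - [0,0,0.142,0,0,0,0]
    - [0,0,0.142,0,0,0,0]
    - [0,0,0.142,0,0,0,0]
    - [0,0,0.142,0,0,0,0]
    - [0,0,0.142,0,0,0,0]
    - [0,0,0.142,0,0,0,0]
    - [0,0,0.142,0,0,0,0]
    - [0,0,0.142,0,0,0,0]
    - [0,0,0.142,0,0,0,0]
    - [0,0,0.142,0,0,0,0]
    - [0,0,0,0,0,0,0]
    - [0,0,0,0,0,0,0]
    - [0,0,0,0,0,0,0]

```text
clock: 47.9
eef_pos: [540.0, 83.9, 186.8]
tool_rot: [-0.0, 0.742, 0.671, 0.0]
force: [1.8, -0.3, 0.4]
finger_gap: -0.1
grip_force: 0.0
```

```bash
python3 -c "
from h import *
print(read_state()['joint_positions'].round(2)); go((539.5,81.2,64),(539.5,81.2,52))"
```

```text
[-0.67  0.49  0.59  2.07 -0.42  0.7   0.1 ]
t 47.9 p [540.   83.9 186.8] yawy -0.1004 tilt [-0.0001  0.0002] F [ 1.8 -0.3  0.4] gap -0.1
 d cm [-0.27 -0.02 12.28]
 d cm [-0.   0.   1.2]
```

Request:
play_rows:
  increments:
    - [0,0,0,-0.27,0,2,0]
    - [0,0,0,0,0,3,0]
    - [0,0,0,0,0,3,0]
    - [0,0,0,0,0,2.5,0]
    - [0,0,0,0,0,1.5,0]
    - [0,0,0,0,0,0.4,0]
    - [0,0,0,0,0,0,0]
    - [0,0,0,0,0,0,0]
    - [0,0,0,0,0,0,0]

```text
clock: 48.8
eef_pos: [540.6, 81.0, 63.8]
tool_rot: [0.0, 0.742, 0.67, 0.001]
force: [0.1, -0.4, 1.0]
finger_gap: -0.1
grip_force: 0.0
```

Request:
play_rows:
  increments:
    - [0,0,0,0,0,0.2,0]
    - [0,0,0,0,0,0.2,0]
    - [0,0,0,0,0,0.2,0]
    - [0,0,0,0,0,0.2,0]
    - [0,0,0,0,0,0,0]
    - [0,0,0,0,0,0,0]

```text
clock: 49.4
eef_pos: [540.1, 81.0, 55.0]
tool_rot: [0.0, 0.743, 0.67, 0.0]
force: [0.0, 0.3, 4.2]
finger_gap: 0.1
grip_force: 1.7
```

Request:
play_rows:
  increments:
    - [0,0,0,0,0,0.15,0]
    - [0,0,0,0,0,0.15,0]
    - [0,0,0,0,0,0.1,0]
    - [0,0,0,0,0,0.1,0]
    - [0,0,0,0,0,0,0]
    - [0,0,0,0,0,0,0]

```text
clock: 50.0
eef_pos: [540.2, 81.0, 52.2]
tool_rot: [-0.001, 0.743, 0.67, 0.001]
force: [-4.8, 0.3, 25.0]
finger_gap: 0.2
grip_force: 12.8
```

It bottomed at 52.2 with 25 N, so the button is fully in. Retracting and making a last check.

Request:
play_rows:
  increments:
    - [0,0,0,0,0,-1,0]
    - [0,0,0,0,0,-3,0]
    - [0,0,0,0,0,-4,0]
    - [0,0,0,0,0,-4,0]
    - [0,0,0,0,0,-2,0]
    - [0,0,0,-4,0,0,0]
    - [0,0,0,-4,0,0,0]
    - [0,0,0,-4,0,0,0]
    - [0,0,0,-4,0,0,0]
    - [0,0,0,-4,0,0,0]
    - [0,0,0,0,0,0,0]
    - [0,0,0,0,0,0,0]
    - [0,0,0,0,0,0,0]

```text
clock: 51.3
eef_pos: [519.0, -116.8, 189.3]
tool_rot: [-0.001, 0.742, 0.67, -0.0]
force: [0.1, -0.1, 0.7]
finger_gap: 0.2
grip_force: 0.0
```

```bash
python3 -c "
from h import *
im=get_image('top');c=im['color'];m=np.zeros(c.shape[:2],np.uint8);m[180:290,180:278]=c[180:290,180:278].min(2)>190
q=max(cv2.findContours(m,0,2)[0],key=cv2.contourArea);r=cv2.minAreaRect(q);B=np.array([onz(im,*v,119)[:2] for v in cv2.boxPoints(r)]);print(B.round(1),B.mean(0).round(1),r)
go((0,0,0))"
```

```text
[[464.9 305. ]
 [623.8 291.8]
 [604.7 132. ]
 [448.4 147.8]] [535.4 219.2] ((230.9755859375, 234.71949768066406), (61.28950119018555, 62.39381790161133), 6.34019136428833)
t 51.35 p [ 519.2 -116.3  189.3] yawy -0.1004 tilt [-0.001   0.0009] F [ 0.4 -0.4 -0.3] gap 0.0
 d cm [  6.35 -52.81  18.99]
```

```bash
python3 -c "
from rig import *
print(finish_job())"
```

```text
the job is handed in; nothing more can be done
None
```

The job is handed in: all three pots present are capped and pressed home, the hold-down plate is pressed fully down (underside 113 mm above the bench), and the start button was pressed fully in; the beaker, bottle and jar were not knocked over.

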